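Hang the serving paddle on the mug tree

TASK

Tidy the counter: pick up the small wooden serving paddle that has a hole in its handle and hang it by that hole on the top peg of the wooden mug tree, pushed well down the peg (more than halfway) so that it hangs there by itself. The similar board without a hole and all the crockery stay where they are.

Things in the scene. Friction and masses are not known exactly. Their poses are not given: they have to be found in the camera images.
- paddle: Flat wooden serving paddle, 195 mm long, 14 mm thick, 0.1 kg, lying flat. Origin on its underside, on the midline; +z up out of its upper face, +x to the handle end with the hole. Blade: x -95 to 0 mm, 56 mm wide (y), straight sides, the place to grip (centre of mass at x = -10). Neck: x 0 to 50, 34 mm wide. Handle end: x 50 to 100, 46 mm wide, a 26 mm round through hole at x = 75, y = 0.
- paddle_eye (a point): Centre of the paddle's hole, at mid thickness (75, 0, 7 mm in the paddle's frame).
- top_peg: The only top peg of the mug tree: fixed wooden dowel, 16 mm thick, round tip. Origin on its axis where it leaves the post, 205 mm above the counter. z axis: along the peg from post to tip, rising at 45 degrees, roughly towards the robot; tip at z = 75 mm. x axis: up at 45 degrees, over the post; y axis level. It goes through the hole only if the paddle is within about 25 degrees of square to it.
- peg_tip (a point): Round tip of the top peg, 75 mm from its origin. With the paddle square to the peg and its x axis along the peg's x axis, its handle end meets the post when the hole's centre is about 27 mm from the peg's origin; let go there, it swings down, blade low, and stays.
- tree: Fixed wooden mug tree: round foot 140 mm across, 16 mm thick; post 26 mm thick, 240 mm high. Origin: centre of the foot's underside, z up; the top peg leans out to -x (peg origin at -13, 0, 205 mm). Two short lower pegs to the sides (+y and -y, 52 mm out, up to 157 mm high); a white mug hangs at +y, out to 140 mm, up to 150 mm high.
- plain_board: Wooden board of the paddle's outline and size, but with no hole; same frame as the paddle. A bystander.
- mug: Blue mug, 76 mm across, 88 mm high, handle at +y; origin under its centre. A bystander.
- jar: Closed glass jar, 72 mm across, 110 mm high; origin under its centre. A bystander.
- dish: White bowl, 110 mm across, 45 mm high; origin under its centre. A bystander.
- tumbler: Grey tumbler, 72 mm across, 100 mm high; origin under its centre. A bystander.

How it is judged:
By the outcome, as a careful person would: the job done as asked, in the order asked, and still so for the second after the job is handed in, with the robot touching nothing.
It also fails if it takes over 48 s, if anything falls off the work surface, if the arm or the gripper's body presses on something with over 40 N, if the wrist force passes 120 N, or if a joint passes its speed limit or range.

ROBOT

A 6-joint arm with a two-finger parallel gripper is mounted at the origin on the work surface. World frame = base frame: x ahead of the robot, y to its left, z up, the work surface at z = 0. Lengths are in m, angles in rad, forces in N, time in s.
With the tool pointing down it reaches from about 0.35 to 0.975 m from the base axis. Payload 4.9 kg.
Tool frame: the origin (TCP) lies on the centre line of the jaws, within the pads' length; the fingertips stand 11 mm ahead of it and the grasp point (between the pads) lies 8 mm behind it (manip.finger_overhang is the distance from the TCP to the fingertips, in m); y points along the fingers, z is the direction in which the jaws open and shut, and the axes are right-handed (so a half turn about y gives the same grasp; the last joint's range is limited). The gripper opens to 85 mm and grips with 20 to 120 N. Pads are 22 mm wide; open, the fingers measure 114 mm over their backs; the gripper's body (76 mm by 85 mm) begins 54 mm behind the grasp point. The pads swing forward as they close: fully open they stand 13 mm farther back than shut.
Start: joints at [1.139, 0.053, 1.613, -0, 1.476, -0.119], TCP at [0.192, 0.595, 0.242] pointing down, gripper open.
Joint ranges: [-3.01, 3.01], [-1.01, 2.22], [0.06, 2.58], [-1.02, 4.17], [0.09, 2.62], [-3.14, 3.14]. Speed limits (rad/s): [2.57, 2.57, 3.14, 3.14, 3.14, 3.14].

INTERFACE

Orientations are given as a unit quaternion [w, x, y, z].
In Python, from plant import readout, cams, workorder, manip gives the robot as it stands.
- The arm moves only by the tool play_rows, never from a script. Its arguments are lists of equal length, an entry for each row: "slide": the shift along the tool's x, y, z in cm, a list of three; "yaw": the turn about the tool's y in degrees; "grip": the closure, from -1 (fully open) to 1 (shut), so that 0 is half open. In form: {"slide": [[x, y, z], ...], "yaw": [yaw, ...], "grip": [grip, ...]}. A call has 1 to 12 rows; each row shifts and turns the commanded pose from where the row before left it, along the tool's axes as they then stand; what a row does not reach is not made up. A row lasts 1/10 s, in which the tool goes at most 50 mm and 8.59 degrees, less where a joint would pass 70% of its speed; a pose out of reach is approached as far as the arm can. A call with a gripper value outside its range is refused whole. The fingers move at their own pace and stop on an object; the grip force is fixed at half the most. Time passes only in rows, so rows that do not move let the fingers close. It gives the time, the measured TCP pose, the force and the opening at its end, in the units of the state.
- readout.state(): the state, without advancing time (a new reading comes with each control period).
- cams.grab_frame(name): name is "scene" or "side" or "wrist"; returns a dict with "image" (400x640x3 uint8, red, green, blue), "mtx" (3x3 intrinsics, pixels), "R" (3x3) and "t" (3): a world point X has camera coordinates R X + t; the wrist camera has in their place "mount" (4x4, takes a point from camera to tool coordinates, whose origin is the TCP and whose axes are the tool frame's). Camera axes: x right, y down, z forward; pixel columns grow to the right and rows downward; lengths in m; the calibration is good to about 2 mm. A picture is of the moment at which its call begins: read the wrist's pose just before it. There is no depth.
- workorder.job_done(): hands the job in, once; it reports no verdict.
The state is a dict: "time": time; "joint_pos": joint angles; "joint_vel": joint speeds; "joint_efforts": joint torques, N m; "tool_pos": TCP position; "tool_rot": TCP orientation; "contact_force": force on the tool from outside, world axes, zero at the start; "ft_torque": the same for the moment, N m; "gripper_width": opening from 0.0 (shut) to 1.0 (fully open).
Only numpy, scipy, OpenCV 4.12 (cv2) and the standard library are available. Lean on these libraries where they do the work, as an engineer would, in place of code of your own. Each camera call takes 0.05 s, during which the arm holds its last target.

## Working session

There is one attempt and no reset: what is moved stays moved. The work goes in short steps, Python scripts to look and compute and a tool call to move; the robot and the scene stay as the last step left them, time stands still between calls to the robot, and variables do not carry over. Pictures are saved under pics/ and viewed, and the job is handed in when it is done.

Besides the shell and the picture viewer there is one more tool, called as name([rows], argument=value, ...), one row to a line, values as JSON. play_rows: Moves the arm, as the interface text tells. Its arguments: {"type":"object","properties":{"slide":{"type":"array","items":{"type":"array","items":{"type":"number"}}},"yaw":{"type":"array","items":{"type":"number"}},"grip":{"type":"array","items":{"type":"number"}}},"required":["slide","yaw","grip"]}

```bash
ls; mkdir -p pics; python3 - <<'E'
from plant import readout, cams, workorder, manip
import cv2
print(readout.state())
print([x for x in dir(manip) if x[0]!='_'])
for n in ["scene","side","wrist"]:
    f=cams.grab_frame(n); cv2.imwrite(f'pics/{n}0.png',f['image'][:,:,::-1])
    print(n,{k:v for k,v in f.items() if k!='image'})
E
```

```text
pics
{'time': 0.0, 'joint_pos': array([ 1.13902687e+00,  5.33724970e-02,  1.61430096e+00, -1.87140623e-05,
        1.47600236e+00, -1.19014095e-01]), 'joint_vel': array([ 0.00244878, -0.00075769, -0.00018501, -0.00097529, -0.0005649 ,
       -0.00094936]), 'joint_efforts': array([-7.32244807e-04, -3.93673396e+01, -3.70182896e+01, -1.29215741e-04,
        6.94948787e-03, -1.42197089e-05]), 'tool_pos': array([0.19205887, 0.59412366, 0.24104915]), 'tool_rot': array([-0.69776777,  0.69918887, -0.11031885,  0.10993098]), 'contact_force': array([0.37810942, 0.03677044, 0.22824403]), 'ft_torque': array([-0.03710845,  0.0307629 ,  0.02030128]), 'gripper_width': 1.0053484043645327}
['IKError', 'finger_overhang']
scene {'mtx': array([[488.92088871,   0.        , 325.71884842],
       [  0.        , 488.92088871, 204.61996407],
       [  0.        ,   0.        ,   1.        ]]), 'R': array([[ 0.61987374,  0.78459199,  0.0131132 ],
       [ 0.53469763, -0.41009358, -0.73886514],
       [-0.57433003,  0.4650147 , -0.67372572]]), 't': array([-0.36111253, -0.166158  ,  1.60841928])}
side {'mtx': a
[... 177 characters left out ...]
6, -0.37622637, -0.02483555],
       [-0.22708204, -0.50402278, -0.83330354],
       [ 0.30099308,  0.77744116, -0.55225756]]), 't': array([-0.48976597,  0.28457019,  1.01359089])}
wrist {'mtx': array([[332.70327958,   0.        , 318.62065982],
       [  0.        , 332.70327958, 201.69369454],
       [  0.        ,   0.        ,   1.        ]]), 'mount': array([[ 1.22012785e-03,  9.47882537e-01,  3.18617652e-01,
        -8.01519668e-02],
       [ 3.05479500e-04, -3.18618227e-01,  9.47883079e-01,
        -1.31566390e-01],
       [ 9.99999209e-01, -1.05920738e-03, -6.78313656e-04,
        -5.27551324e-04],
       [ 0.00000000e+00,  0.00000000e+00,  0.00000000e+00,
         1.00000000e+00]])}
```

View pics/scene0.png

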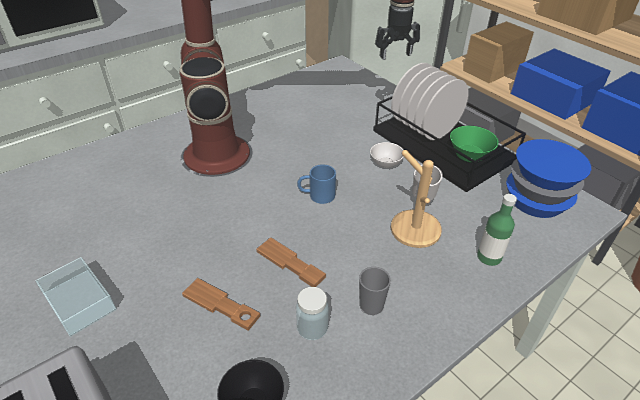

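View pics/side0.png

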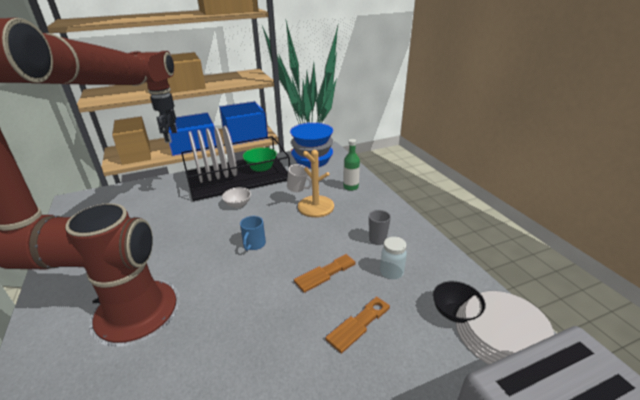

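View pics/wrist0.png

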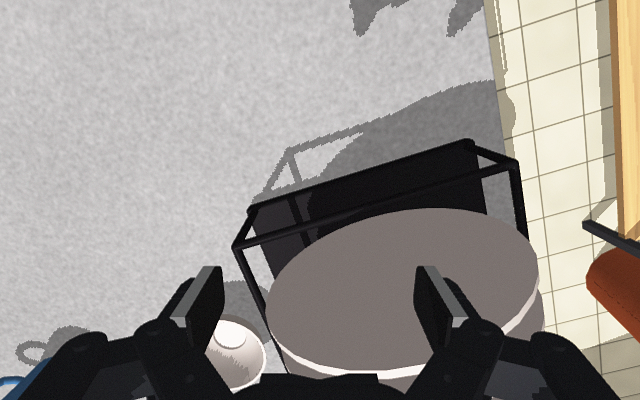

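The scene camera shows the paddle, with its hole at about (245,317), and the plain board at about (290,260). The tree has its foot at (416,228) and its peg tip near (405,152). The side camera shows the hole at about (376,303) and the tree at about (315,180). Next I'll measure these.

```bash
cat > h.py <<'E'
import numpy as np, cv2
from plant import readout, cams
def ray(f,p):
    d=np.linalg.inv(f['mtx'])@np.array([p[0],p[1],1.]); return -f['R'].T@f['t'], f['R'].T@d
def plane(f,p,z):
    o,d=ray(f,p); return o+d*(z-o[2])/d[2]
def tri(f1,p1,f2,p2):
    o1,d1=ray(f1,p1);o2,d2=ray(f2,p2)
    s=np.linalg.lstsq(np.c_[d1,-d2],o2-o1,rcond=None)[0]
    a=o1+s[0]*d1;b=o2+s[1]*d2
    return (a+b)/2,np.linalg.norm(a-b)
def Rt(q):
    from scipy.spatial.transform import Rotation as R
    return R.from_quat([q[1],q[2],q[3],q[0]]).as_matrix()
E
python3 - <<'E'
from h import *
s=readout.state(); print(Rt(s['tool_rot']).round(3))
F={}
for n in ["scene","side"]:
    f=cams.grab_frame(n); F[n]=f
    im=f['image']; hsv=cv2.cvtColor(im,cv2.COLOR_RGB2HSV)
    for p in ([(215,300),(290,260),(416,228),(425,190)] if n=="scene" else [(355,328),(325,272),(315,206),(315,180)]):
        print(n,p,im[p[1],p[0]],hsv[p[1],p[0]])
    m=cv2.inRange(hsv,(4,110,60),(16,255,220))
    nn,l,st,c=cv2.connectedComponentsWithStats(m)
    for i in range(1,nn):
        x,y,w,h,a=st[i]
        if a>300 and y>150: print(i,st[i],c[i])
        if a>300 and y>150 and w<120:
            cs,hi=cv2.findContours((l==i).astype('uint8'),cv2.RETR_CCOMP,cv2.CHAIN_APPROX_NONE)
            for cc,hh in zip(cs,hi[0]):
                if hh[3]>=0 and len(cc)>8:
                    M=cv2.moments(cc); e=(M['m10']/M['m00'],M['m01']/M['m00'])
                    print(' hole',e,M['m00'],plane(f,e,.007))
                elif hh[3]<0:
                    P=np.array([plane(f,q[0],.014) for q in cc])[:,:2]
                    r=cv2.minAreaRect((P*1000).astype('float32')); print(' rect mm',r, cv2.boxPoints(r).round(0).tolist())
for n,(x0,y0,x1,y1) in {"scene":(380,140,450,250),"side":(285,140,345,220)}.items():
    im=F[n]['image'][y0:y1,x0:x1,::-1]; k=600//(y1-y0)
    cv2.imwrite(f'pics/t_{n}.png',cv2.resize(im,None,fx=k,fy=k,interpolation=cv2.INTER_NEAREST)); print(n,k)
E
```

```text
[[ 0.951 -0.001  0.308]
 [-0.308 -0.002  0.951]
 [-0.    -1.    -0.002]]
scene (215, 300) [159 115  81] [ 13 125 159]
scene (290, 260) [160 115  82] [ 13 124 160]
scene (416, 228) [183 151 112] [ 16  99 183]
scene (425, 190) [181 149 110] [ 16 100 181]
143 [ 257  238   69   49 1218] [290.22824302 261.61986864]
 rect mm ((539.361572265625, -81.58560180664062), (198.33151245117188, 59.886905670166016), 13.20821762084961) [[436.0, -75.0], [450.0, -133.0], [643.0, -88.0], [629.0, -30.0]]
156 [ 183  278   77   52 1466] [219.3431105  302.67530696]
 rect mm ((545.181396484375, -285.9542236328125), (197.28599548339844, 58.99212646484375), 21.451663970947266) [[443.0, -295.0], [464.0, -349.0], [648.0, -277.0], [626.0, -222.0]]
 hole (245.11270983213427, 316.8009592326139) 69.5 [ 0.60846312 -0.25884394  0.007     ]
side (355, 328) [159 107  54] [ 15 168 159]
side (325, 272) [163 109  55] [ 15 169 163]
side (315, 206) [193 153  95] [ 18 129 193]
side (315, 180) [158 125  79] [ 17 128 158]
25 [   0  215   47   53 1032] [ 17.01937984 245.8129845 ]
 rect mm ((-368.6073913574219, 448.517578125), (1
[... 6389 characters left out ...]
17  0.007     ]
 hole (131.04166666666666, 285.54166666666663) 16.0 [-0.01368351  0.09570229  0.007     ]
 hole (137.69135802469134, 282.3827160493827) 13.5 [0.00454413 0.10169267 0.007     ]
 hole (138.2222222222222, 278.2444444444444) 7.5 [0.00607399 0.11968061 0.007     ]
 hole (147.96078431372547, 277.2156862745098) 8.5 [0.03340641 0.11247929 0.007     ]
35 [ 326  297   63   56 1227] [355.40586797 325.50203749]
 rect mm ((534.918701171875, -288.1680908203125), (197.1372528076172, 58.15892028808594), 21.22749900817871) [[433.0, -297.0], [454.0, -351.0], [637.0, -280.0], [616.0, -225.0]]
 hole (376.7902621722846, 306.90262172284645) 44.5 [ 0.60442238 -0.25847926  0.007     ]
scene 5
side 7
```

View pics/t_scene.png

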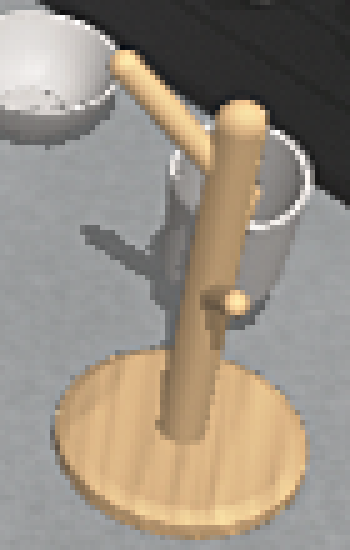

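View pics/t_side.png

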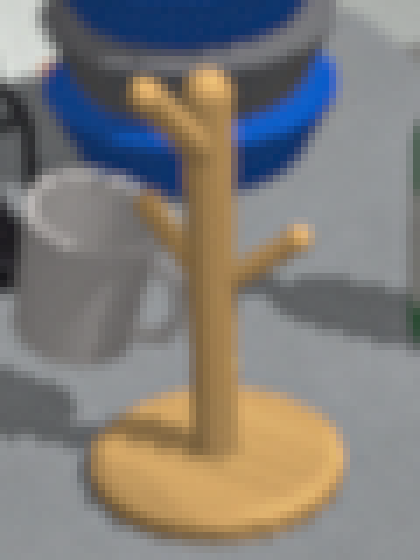

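```bash
python3 - <<'E'
from h import *
a=cams.grab_frame("scene"); b=cams.grab_frame("side")
print('foot',plane(a,(416.6,227.4),.016),plane(b,(316.4,205.4),.016))
print('base of post', plane(a,(380+184/5,140+425/5),.016),plane(b,(285+216/7,140+440/7),.016))
t,e=tri(a,(380+125/5+.1,140+66/5+.1),b,(285+145/7,140+91/7)); print('tip',t,e)
t2,e=tri(a,(380+242/5,140+113/5),b,(285+211/7,140+84/7)); print('post top',t2,e)
print('postplane',plane(a,(380+242/5,140+113/5),.237),plane(b,(285+211/7,140+84/7),.237))
print('tipplane',plane(a,(405.1,153.3),.255),plane(b,(285+145/7,140+91/7),.255))
s=readout.state(); print(s['time'])
E
```

```text
foot [0.65220502 0.26349675 0.016     ] [0.63936958 0.25381154 0.016     ]
base of post [0.64597528 0.27077308 0.016     ] [0.64418054 0.27099364 0.016     ]
tip [0.59795093 0.2331291  0.25022806] 0.0009402945147749781
post top [0.64528198 0.26922531 0.23100958] 0.0031790425734420256
postplane [0.64862467 0.2648924  0.237     ] [0.6400777  0.25403051 0.237     ]
tipplane [0.6026829  0.22737754 0.255     ] [0.59465068 0.22463526 0.255     ]
0.35
```

play_rows([
  [4.2,-1.5,-1.73],
  [4.2,-1.5,-1.73],
  [4.2,-1.5,-1.73],
  [4.2,-1.5,-1.73],
  [4.2,-1.5,-1.73],
  [4.2,-1.5,-1.73],
  [4.2,-1.5,-1.73],
  [4.2,-1.5,-1.73],
  [4.2,-1.5,-1.73],
  [4.2,-1.5,-1.73],
  [4.2,-1.5,-1.73],
  [4.2,-1.5,-1.73],
], yaw=[0,0,0,0,0,0,0,0,0,0,0,0], grip=[-1,-1,-1,-1,-1,-1,-1,-1,-1,-1,-1,-1])

```text
time: 1.55
tool_pos: [0.6092, 0.2406, 0.423]
tool_rot: [0.699, -0.698, 0.11, -0.11]
contact_force: [0.7, 0.4, 0.3]
gripper_width: 0.997
```

play_rows([
  [0,0,0],
  [0,0,0],
  [0,0,0],
  [0,0,0],
  [0,0,0],
  [0,0,0],
  [0,0,0],
  [0,0,0],
  [0,0,0],
], yaw=[-7.8,-7.8,-7.8,-7.8,-7.8,-7.8,-7.8,0,0], grip=[-1,-1,-1,-1,-1,-1,-1,-1,-1])

```text
time: 2.45
tool_pos: [0.608, 0.242, 0.4222]
tool_rot: [-0.672, 0.672, 0.222, -0.222]
contact_force: [-0.2, 0.0, 0.1]
gripper_width: 0.999
```

```bash
cat >> h.py <<'E'
def wrist(name):
    s=readout.state(); f=cams.grab_frame("wrist")
    R=Rt(s['tool_rot']); M=f['mount']
    Rcw=R@M[:3,:3]; o=R@M[:3,3]+s['tool_pos']
    f['R']=Rcw.T; f['t']=-Rcw.T@o
    cv2.imwrite(f'pics/{name}.png',f['image'][:,:,::-1])
    print(s['time'],s['tool_pos'].round(4),'yaw',np.degrees(np.arctan2(R[1,0],R[0,0])).round(2),'F',s['contact_force'].round(2),'w',round(s['gripper_width'],3),'j',s['joint_pos'].round(2))
    return f,s
def proj(f,X):
    c=f['R']@X+f['t']; return (f['mtx']@c)[:2]/c[2]
E
python3 -c "
from h import *
wrist('w1')"
```

```text
2.45 [0.608  0.242  0.4222] yaw 36.52 F [-0.24  0.04  0.1 ] w 0.999 j [ 0.27  0.08  1.29 -0.    1.77 -1.94]
```

View pics/w1.png

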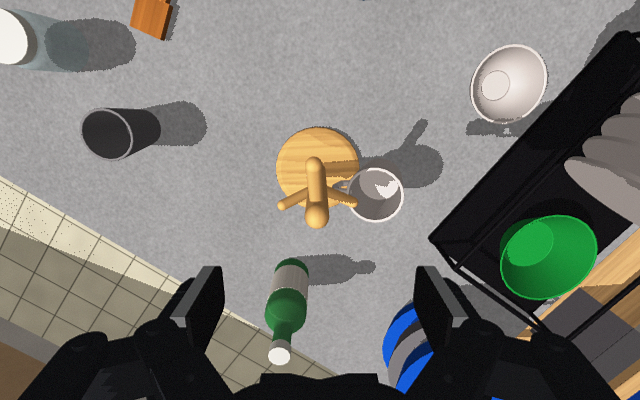

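```bash
python3 - <<'E'
from h import *
f,s=wrist('w1b')
im=f['image'][110:245,265:410,::-1]
cv2.imwrite('pics/w1z.png',cv2.resize(im,None,fx=4,fy=4,interpolation=cv2.INTER_NEAREST))
E
```

```text
2.5 [0.608  0.242  0.4222] yaw 36.54 F [ 0.31 -0.16  0.59] w 1.001 j [ 0.27  0.08  1.29 -0.    1.77 -1.94]
```

View pics/w1z.png

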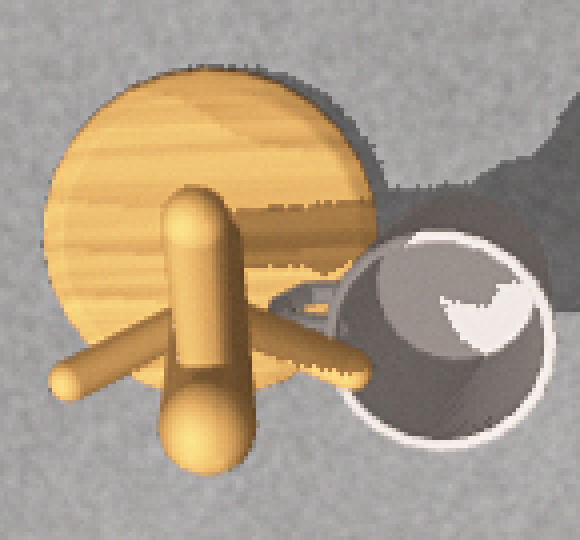

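```bash
python3 - <<'E'
from h import *
f,s=wrist('w1c')
T=lambda u,v:(265+u/4-.4,110+v/4-.4)
p=plane(f,T(207,427),.227); t=plane(f,T(196,222),.2524)
a=plane(f,T(66,381),.151); b=plane(f,T(355,372),.151)
print(p,t,a,b)
d=t-p; print('len',np.hypot(*d[:2]),'tree yaw',np.degrees(np.arctan2(-d[1],-d[0])), 'from side pegs',np.degrees(np.arctan2(b[1]-a[1],b[0]-a[0]))-90, 'mid',(a+b)/2)
# foot ellipse
m=cv2.inRange(cv2.cvtColor(f['image'],cv2.COLOR_RGB2HSV),(8,70,60),(25,255,255))
print('foot',plane(f,T(211,231),.016))
E
```

```text
2.55 [0.608  0.242  0.4223] yaw 36.57 F [0.46 0.13 0.84] w 1.001 j [ 0.27  0.08  1.29 -0.    1.77 -1.94]
[0.64646119 0.2650885  0.227     ] [0.59926369 0.22739339 0.2524    ] [0.68452655 0.2363753  0.151     ] [0.62706455 0.30889    0.151     ]
len 0.060403017984563594 tree yaw 38.613222350819626 from side pegs 38.393959784044085 mid [0.65579555 0.27263265 0.151     ]
foot [0.64220497 0.26218446 0.016     ]
```

play_rows([
  [-3.17,1.42,-3.17],
  [-3.17,1.42,-3.17],
  [-3.17,1.42,-3.17],
  [-3.17,1.42,-3.17],
  [-3.17,1.42,-3.17],
  [-3.17,1.42,-3.17],
  [-3.17,1.42,-3.17],
  [-3.17,1.42,-3.17],
  [-3.17,1.42,-3.17],
  [-3.17,1.42,-3.17],
  [-3.17,1.42,-3.17],
  [-3.17,1.42,-3.17],
], yaw=[0,0,0,0,0,0,0,0,0,0,0,0], grip=[-1,-1,-1,-1,-1,-1,-1,-1,-1,-1,-1,-1])

```text
time: 3.8
tool_pos: [0.5296, -0.2921, 0.2516]
tool_rot: [-0.671, 0.672, 0.222, -0.222]
contact_force: [1.2, 0.2, 0.3]
gripper_width: 0.998
```

play_rows([
  [0,0,0],
  [0,0,0],
  [0,0,0],
  [0,0,0],
], yaw=[7.65,7.65,0,0], grip=[-1,-1,-1,-1])

```text
time: 4.2
tool_pos: [0.5302, -0.2902, 0.2521]
tool_rot: [-0.695, 0.695, 0.132, -0.132]
contact_force: [0.4, 0.5, -0.6]
gripper_width: 0.997
```

```bash
python3 - <<'E'
from h import *
f,s=wrist('w2')
hsv=cv2.cvtColor(f['image'],cv2.COLOR_RGB2HSV)
m=cv2.inRange(hsv,(4,100,60),(18,255,230))
nn,l,st,c=cv2.connectedComponentsWithStats(m)
for i in range(1,nn):
    if st[i][4]>1500:
        print(st[i])
        cs,hi=cv2.findContours((l==i).astype('uint8'),cv2.RETR_CCOMP,cv2.CHAIN_APPROX_NONE)
        for cc,hh in zip(cs,hi[0]):
            if hh[3]>=0 and len(cc)>30:
                M=cv2.moments(cc); e=(M['m10']/M['m00'],M['m01']/M['m00']); print(' hole',e,M['m00'],plane(f,e,.014),plane(f,e,.007))
            elif hh[3]<0:
                P=np.array([plane(f,q[0],.014) for q in cc])[:,:2]
                r=cv2.minAreaRect((P*1000).astype('float32')); print(r)
E
```

```text
4.2 [ 0.5302 -0.2902  0.2521] yaw 21.51 F [ 0.37  0.53 -0.58] w 0.997 j [-0.62 -0.    1.65 -0.    1.49 -2.57]
[ 293   85   53  167 6909]
((540.9207763671875, -287.9118957519531), (193.62913513183594, 55.67120361328125), 20.98518180847168)
 hole (318.1384126984127, 230.80444444444444) 262.5 [ 0.60589196 -0.26308462  0.014     ] [ 0.60874067 -0.26198303  0.007     ]
[ 441  148   87  155 6272]
((536.6226196289062, -85.29060363769531), (196.10220336914062, 60.802371978759766), 12.720978736877441)
[ 597  337   43   63 1771]
((655.0614624023438, 212.71759033203125), (115.81784057617188, 56.68979263305664), 38.48379135131836)
```

View pics/w2.png

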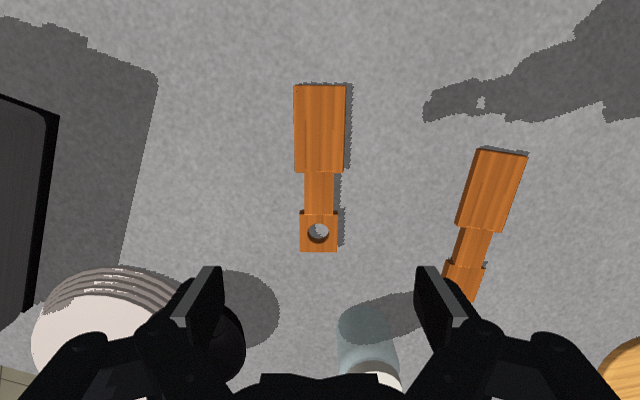

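play_rows([
  [-5.0,0,-0.12],
  [-0.17,4,0],
  [0,4,0],
  [0,4,0],
  [0,4,0],
  [0,4,0],
  [0,1.5,0],
  [0,1.0,0],
  [0,0.6,0],
  [0,0.4,0],
  [0,0,0],
  [0,0,0],
], yaw=[0.5,0,0,0,0,0,0,0,0,0,0,0], grip=[-1,-1,-1,-1,-1,-1,-1,-1,-1,-1,-1,-1])

```text
time: 5.45
tool_pos: [0.4832, -0.3109, 0.0183]
tool_rot: [-0.695, 0.696, 0.129, -0.128]
contact_force: [0.1, -0.7, 0.0]
gripper_width: 0.998
```

```bash
python3 - <<'E'
from h import *
f,s=wrist('w3')
g=cams.grab_frame('side'); cv2.imwrite('pics/s3.png',cv2.resize(g['image'][230:370,250:420,::-1],None,fx=4,fy=4))
E
```

```text
5.45 [ 0.4832 -0.3109  0.0183] yaw 20.88 F [ 0.08 -0.66  0.05] w 0.998 j [-0.7   0.18  1.88 -0.    1.08 -2.64]
```

View pics/w3.png

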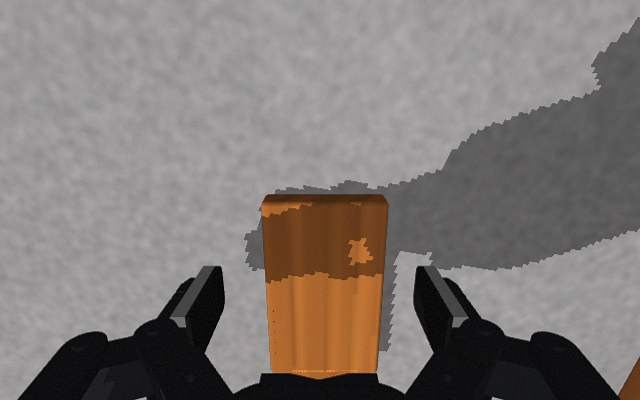

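View pics/s3.png

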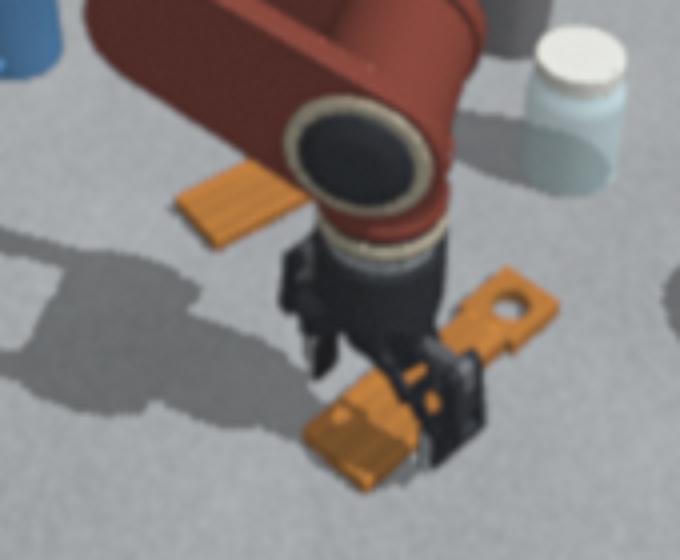

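play_rows([
  [0,0.4,0],
  [0,0.3,0],
  [0,0,0],
  [0,0,0],
], yaw=[0,0,0,0], grip=[-1,-1,-0.7,-0.6])

```text
time: 5.95
tool_pos: [0.4822, -0.31, 0.0096]
tool_rot: [0.696, -0.695, -0.128, 0.128]
contact_force: [-0.4, -0.4, 0.1]
gripper_width: 0.799
```

play_rows([
  [0,0,0],
  [0,0,0],
  [0,0,0],
  [0,0,0],
  [0,0,0],
  [0,0,0],
  [0,0,0],
  [0,0,0],
], yaw=[0,0,0,0,0,0,0,0], grip=[-0.4,-0.2,0,0.3,1,1,1,1])

```text
time: 6.75
tool_pos: [0.4829, -0.3106, 0.0105]
tool_rot: [-0.695, 0.696, 0.128, -0.128]
contact_force: [0.6, -0.8, 5.9]
gripper_width: 0.638
```

```bash
python3 - <<'E'
from h import *
f,s=wrist('w4')
print(s['contact_force'],s['ft_torque'])
E
```

```text
6.75 [ 0.4829 -0.3106  0.0105] yaw 20.88 F [ 0.62 -0.83  5.86] w 0.638 j [-0.7   0.19  1.88  0.    1.07 -2.64]
[ 0.61774494 -0.82822978  5.85735423] [ 0.03344825 -0.00840884 -0.0295732 ]
```

View pics/w4.png

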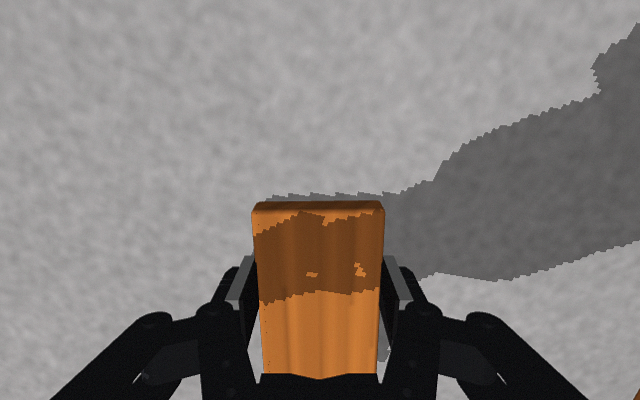

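play_rows([
  [0,-1,0],
  [0,-3,0],
  [0,-4.5,0],
  [0,-4.5,0],
  [0,-4.5,0],
  [0,-4.5,0],
  [0,-4.5,0],
  [0,-4.5,0],
  [0,-4,0],
  [0,0,0],
  [0,0,0],
], yaw=[0,0,0,0,0,0,0,0,0,0,0], grip=[1,1,1,1,1,1,1,1,1,1,1])

```text
time: 7.9
tool_pos: [0.4823, -0.3101, 0.3604]
tool_rot: [-0.695, 0.696, 0.128, -0.128]
contact_force: [0.3, 0.7, -1.5]
gripper_width: 0.635
```

```bash
python3 - <<'E'
from h import *
f,s=wrist('w5')
print(s['contact_force'],s['ft_torque'])
g=cams.grab_frame('side'); cv2.imwrite('pics/s5.png',g['image'][:,:,::-1])
E
```

```text
7.9 [ 0.4823 -0.3101  0.3604] yaw 20.88 F [ 0.33  0.66 -1.52] w 0.635 j [-0.7  -0.11  1.58 -0.    1.67 -2.64]
[ 0.33071625  0.65855719 -1.52279496] [-0.03066201  0.06863832 -0.04826921]
```

View pics/w5.png

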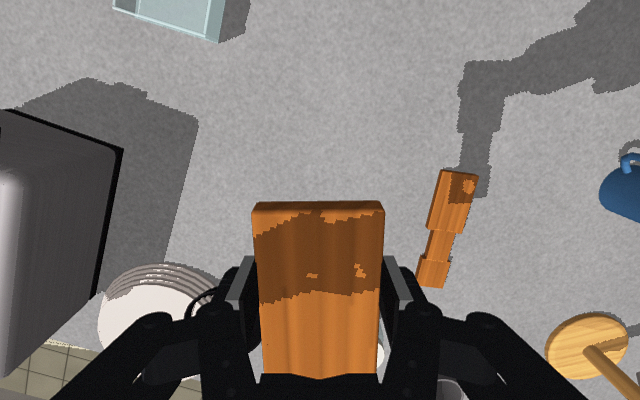

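View pics/s5.png

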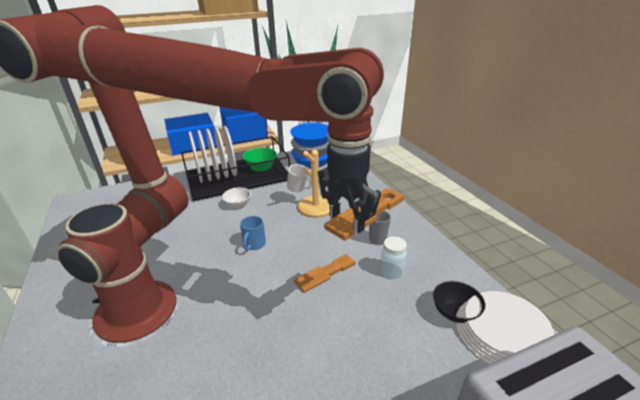

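play_rows([
  [2.04,0,3.97],
  [2.04,0,3.97],
  [2.04,0,3.97],
  [2.04,0,3.97],
  [2.04,0,3.97],
  [2.04,0,3.97],
  [2.04,0,3.97],
  [2.04,0,3.97],
  [2.04,0,3.97],
  [2.04,0,3.97],
  [2.04,0,3.97],
  [0,0,0],
], yaw=[0,0,0,0,0,0,0,0,0,0,0,0], grip=[1,1,1,1,1,1,1,1,1,1,1,1])

```text
time: 9.2
tool_pos: [0.5351, 0.1821, 0.3561]
tool_rot: [0.696, -0.694, -0.128, 0.132]
contact_force: [0.1, -1.1, -1.2]
gripper_width: 0.633
```

play_rows([
  [0,0,0],
  [0,0,0],
  [0,0,0],
  [0,3,0],
  [0,3,0],
  [0,0,0],
  [0,0,0],
], yaw=[-5.9,-5.9,-5.8,0,0,0,0], grip=[1,1,1,1,1,1,1])

```text
time: 9.9
tool_pos: [0.5356, 0.1772, 0.298]
tool_rot: [0.668, -0.667, -0.231, 0.234]
contact_force: [-0.3, -0.6, 0.3]
gripper_width: 0.633
```

```bash
python3 - <<'E'
from h import *
f,s=wrist('w6')
R=Rt(s['tool_rot']); T=np.array([.5987,.2274,.2524]); print('T in tool mm',((T-s['tool_pos'])@R*1000).round(1))
a=cams.grab_frame('side'); b=cams.grab_frame('scene')
A=cv2.resize(a['image'][90:240,220:400,::-1],None,fx=4,fy=4);B=cv2.resize(b['image'][60:260,300:500,::-1],None,fx=3,fy=3)
cv2.imwrite('pics/s6.png',A);cv2.imwrite('pics/c6.png',B)
E
```

```text
9.9 [0.5356 0.1772 0.298 ] yaw 38.45 F [-0.34 -0.57  0.32] w 0.633 j [ 0.19 -0.12  1.69 -0.    1.58 -2.05]
T in tool mm [80.8 45.3 -0. ]
```

View pics/s6.png

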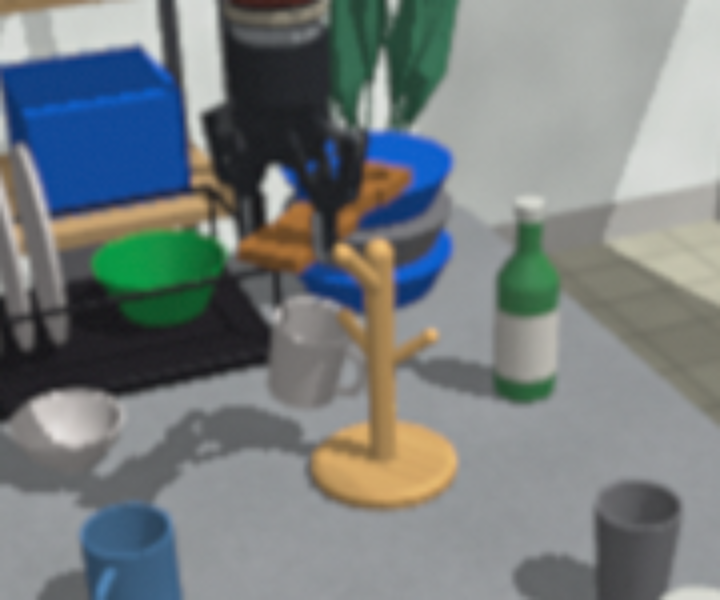

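View pics/c6.png

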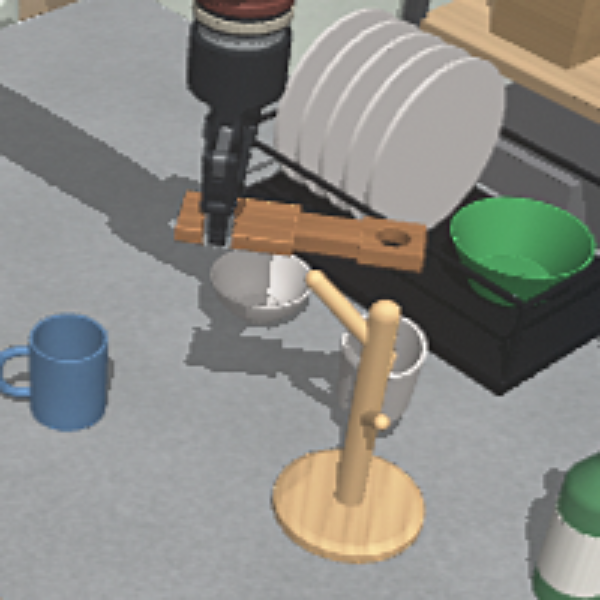

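play_rows([
  [0,1.2,0],
  [0,1.0,0],
  [0,0.4,0],
  [0,0.4,0],
  [0,0.4,0],
  [0,0.4,0],
  [0,0.4,0],
  [0,0,0],
], yaw=[0,0,0,0,0,0,0,0], grip=[1,1,1,1,1,1,1,1])

```text
time: 10.85
tool_pos: [0.5391, 0.1786, 0.2614]
tool_rot: [-0.668, 0.668, 0.236, -0.229]
contact_force: [1.8, 1.1, 6.5]
gripper_width: 0.636
```

```bash
python3 - <<'E'
from h import *
f,s=wrist('w7')
print(s['contact_force'],s['ft_torque'])
b=cams.grab_frame('scene')
B=cv2.resize(b['image'][60:260,300:500,::-1],None,fx=3,fy=3)
cv2.imwrite('pics/c7.png',B)
E
```

```text
10.85 [0.5391 0.1786 0.2614] yaw 38.47 F [1.83 1.12 6.48] w 0.636 j [ 0.19 -0.1   1.73  0.    1.5  -2.05]
[1.82620223 1.11848144 6.47945869] [ 0.47496252 -0.72659656 -0.03041039]
```

View pics/c7.png

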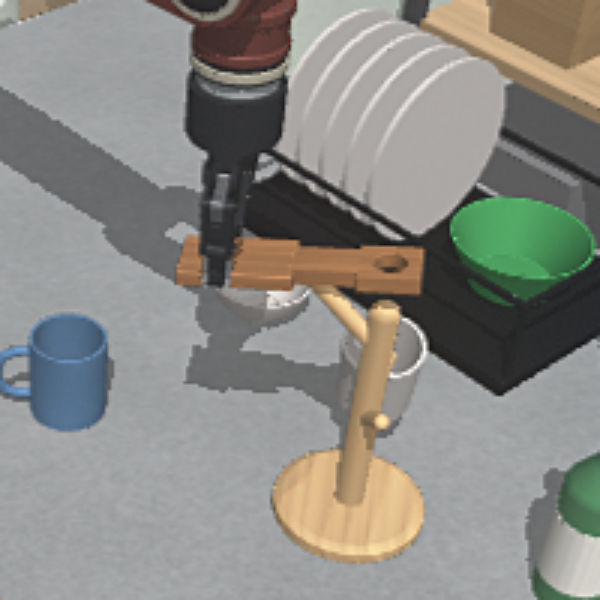

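play_rows([
  [0,0.5,0],
  [0,0.5,0],
  [0,0.5,0],
  [0,0.5,0],
  [0,0.5,0],
  [0,0.5,0],
  [0,0,0],
], yaw=[0,0,0,0,0,0,0], grip=[1,1,1,1,1,1,1])

```text
time: 11.65
tool_pos: [0.5384, 0.1781, 0.2309]
tool_rot: [-0.667, 0.668, 0.235, -0.231]
contact_force: [-1.7, -2.0, 7.0]
gripper_width: 0.638
```

```bash
python3 - <<'E'
from h import *
f,s=wrist('w8')
R=Rt(s['tool_rot']);print(R.round(3)); print(s['contact_force'],s['ft_torque'])
b=cams.grab_frame('scene')
B=cv2.resize(b['image'][60:260,300:500,::-1],None,fx=3,fy=3)
cv2.imwrite('pics/c8.png',B)
E
```

```text
11.65 [0.5384 0.1781 0.2309] yaw 38.46 F [-1.68 -2.04  7.01] w 0.638 j [ 0.19 -0.08  1.77 -0.    1.45 -2.05]
[[ 0.783  0.006 -0.622]
 [ 0.622  0.001  0.783]
 [ 0.006 -1.    -0.003]]
[-1.68067978 -2.04262339  7.00798525] [ 0.00833061 -0.24209508  0.01864919]
```

View pics/c8.png

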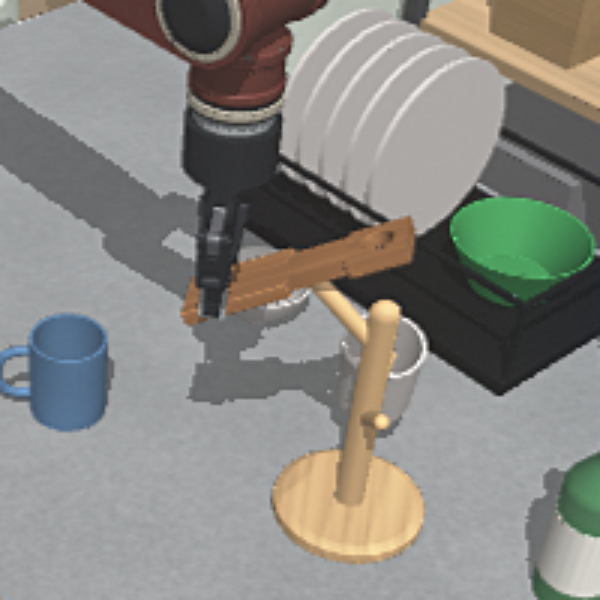

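View pics/w8.png

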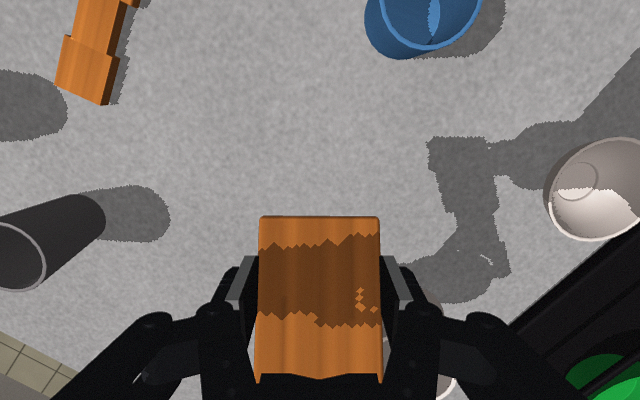

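Pivoting against the peg tip works well; the force is about 7 N and the tilt is around 25°. I'll keep lowering.

play_rows([
  [0,0.5,0],
  [0,0.5,0],
  [0,0.5,0],
  [0,0.5,0],
  [0,0.3,0],
  [0,0,0],
], yaw=[0,0,0,0,0,0], grip=[1,1,1,1,1,1])

```text
time: 12.35
tool_pos: [0.5379, 0.1779, 0.2073]
tool_rot: [-0.667, 0.668, 0.235, -0.231]
contact_force: [-2.9, -1.4, 6.8]
gripper_width: 0.634
```

```bash
python3 - <<'E'
from h import *
f,s=wrist('w9')
print(s['contact_force'],s['ft_torque'])
b=cams.grab_frame('scene')
B=cv2.resize(b['image'][60:260,300:500,::-1],None,fx=3,fy=3)
cv2.imwrite('pics/c9.png',B)
E
```

```text
12.35 [0.5379 0.1779 0.2073] yaw 38.47 F [-2.86 -1.4   6.77] w 0.634 j [ 0.19 -0.06  1.79 -0.    1.41 -2.05]
[-2.86253564 -1.3962852   6.76967862] [ 0.01267171 -0.07374785  0.00439082]
```

View pics/c9.png

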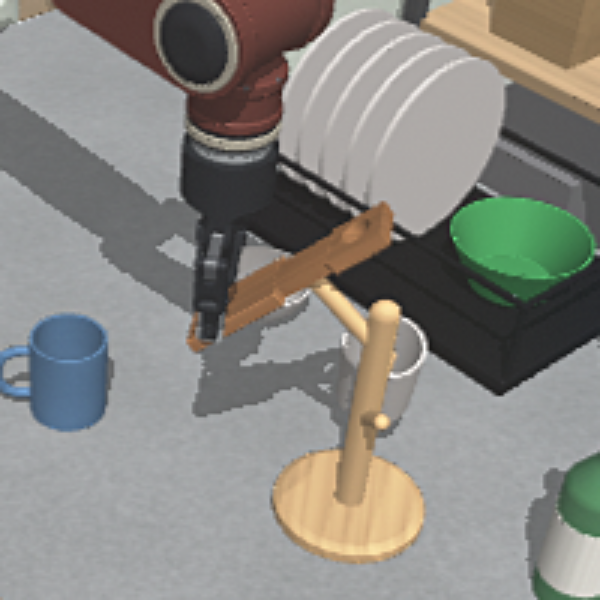

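View pics/w9.png

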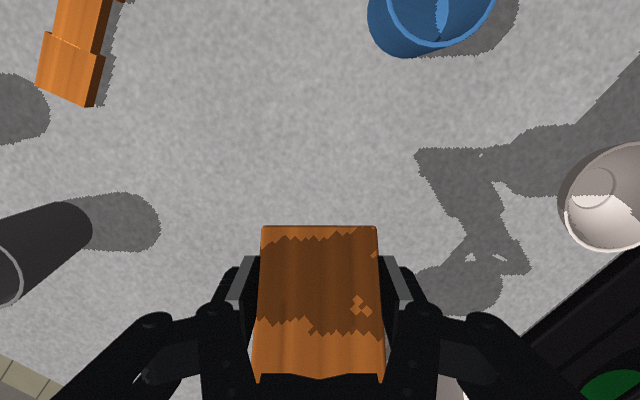

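play_rows([
  [-1,-2,0],
  [-1,-3,0],
  [-1,-2,0],
  [-1,0,0],
  [0,0,0],
  [0,0,0],
], yaw=[0,0,0,0,0,0], grip=[1,1,1,1,1,1])

```text
time: 13.05
tool_pos: [0.5045, 0.1528, 0.273]
tool_rot: [0.668, -0.667, -0.232, 0.234]
contact_force: [0.5, -0.2, -1.3]
gripper_width: 0.632
```

```bash
python3 - <<'E'
from h import *
f,s=wrist('w10')
a=cams.grab_frame('side'); b=cams.grab_frame('scene')
np.save('s10.npy',a['image']);np.save('c10.npy',b['image'])
cv2.imwrite('pics/s10.png',cv2.resize(a['image'][80:190,260:370,::-1],None,fx=5,fy=5,interpolation=2))
cv2.imwrite('pics/c10.png',cv2.resize(b['image'][90:190,340:450,::-1],None,fx=6,fy=6,interpolation=2))
E
```

```text
13.05 [0.5045 0.1528 0.273 ] yaw 38.46 F [ 0.48 -0.19 -1.28] w 0.632 j [ 0.15 -0.2   1.8   0.    1.54 -2.09]
```

View pics/s10.png

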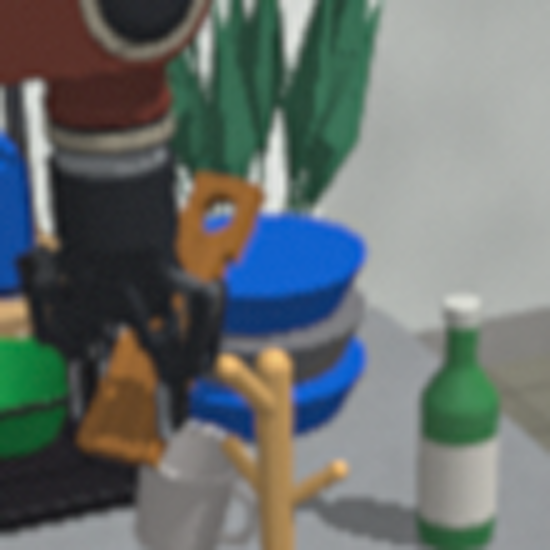

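View pics/c10.png

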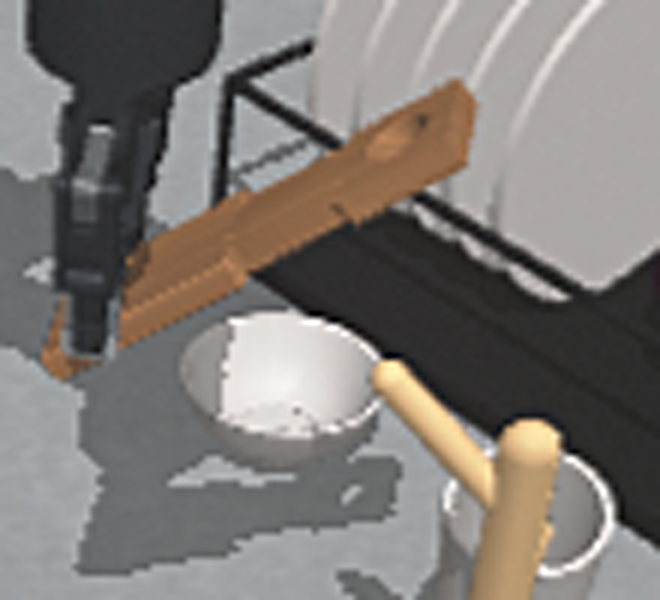

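View pics/w10.png

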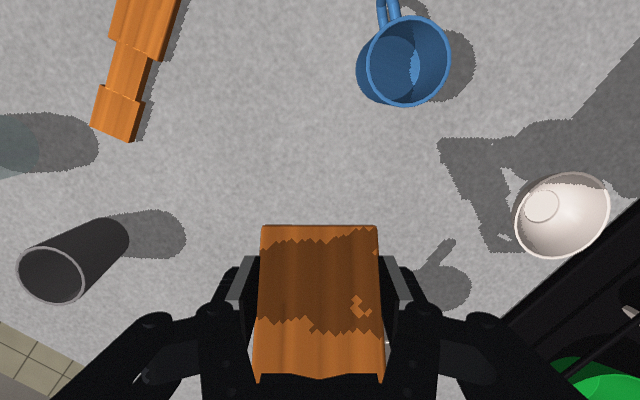

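```bash
python3 - <<'E'
from h import *
a=cams.grab_frame('side'); b=cams.grab_frame('scene'); s=readout.state()
R=Rt(s['tool_rot']); 
S=lambda u,v:(260+u/5-.4,80+v/5-.4); C=lambda u,v:(340+u/6-.4,90+v/6-.4)
print('cams',-a['R'].T@a['t'],-b['R'].T@b['t'])
for n,c,sd in [('hole',C(399,138),S(218,210))]:
    X,e=tri(b,c,a,sd); print(n,X,e,'tool mm',((X-s['tool_pos'])@R*1000).round(1))
# predicted for several tilts: points (tool x, up) from pivot 3.5 below TCP
P=s['tool_pos']+np.array([0,0,-.0035])
h=np.array([R[0,0],R[1,0],0]);l=np.array([-h[1],h[0],0]);k=np.array([0,0,1.])
f,_=wrist('w11')
for th in (32,36,40,44):
    t=np.radians(th);u=h*np.cos(t)+k*np.sin(t);n=-h*np.sin(t)+k*np.cos(t)
    q=lambda x,y,z:P+u*(x+.060)+l*y+n*(z-.007)
    pts=[('holeU',q(.075,0,.014)),('endL',q(.1,.023,.014)),('endR',q(.1,-.023,.014)),('bladeR',q(0,-.028,.014))]
    print(th,[ (nm,'c',((proj(b,X)-[340,90]+.4)*6).round(0).tolist(),'s',((proj(a,X)-[260,80]+.4)*5).round(0).tolist()) for nm,X in pts], 'w blade end', proj(f,q(-.095,-.028,.014)).round(0),proj(f,q(-.095,.028,.014)).round(0))
E
```

```text
cams [ 0.21315565 -0.82884028  0.78473297] [ 1.23645197 -0.53275294  0.96560042]
hole [0.59033428 0.22399432 0.36503828] 0.00029040938754133723 tool mm [110.9 -91.4   2.5]
13.3 [0.505  0.153  0.2738] yaw 38.49 F [-0.86  0.18 -1.01] w 0.635 j [ 0.15 -0.2   1.8   0.    1.54 -2.09]
32 [('holeU', 'c', [392.0, 180.0], 's', [222.0, 237.0]), ('endL', 'c', [457.0, 127.0], 's', [208.0, 200.0]), ('endR', 'c', [446.0, 190.0], 's', [269.0, 211.0]), ('bladeR', 'c', [210.0, 282.0], 's', [211.0, 340.0])] w blade end [263. 199.] [383. 198.]
36 [('holeU', 'c', [380.0, 161.0], 's', [217.0, 228.0]), ('endL', 'c', [443.0, 105.0], 's', [202.0, 190.0]), ('endR', 'c', [431.0, 167.0], 's', [264.0, 201.0]), ('bladeR', 'c', [204.0, 275.0], 's', [208.0, 337.0])] w blade end [263. 199.] [382. 199.]
40 [('holeU', 'c', [366.0, 143.0], 's', [212.0, 221.0]), ('endL', 'c', [427.0, 83.0], 's', [195.0, 181.0]), ('endR', 'c', [415.0, 145.0], 's', [258.0, 192.0]), ('bladeR', 'c', [197.0, 267.0], 's', [206.0, 334.0])] w blade end [264. 200.] [381. 200.]
44 [('holeU', 'c', [351.0, 126.0], 's', [206.0, 214.0]), ('endL', 'c', [410.0, 62.0], 's', [188.0, 172.0]), ('endR', 'c', [396.0, 124.0], 's', [251.0, 183.0]), ('bladeR', 'c', [190.0, 260.0], 's', [203.0, 332.0])] w blade end [265. 201.] [380. 201.]
```

```bash
python3 - <<'E'
from h import *
from scipy.optimize import brentq
a=cams.grab_frame('side'); b=cams.grab_frame('scene'); f,s=wrist('w12')
R=Rt(s['tool_rot'])
S=lambda u,v:(260+u/5-.4,80+v/5-.4); C=lambda u,v:(340+u/6-.4,90+v/6-.4)
def tl(X): v=(X-s['tool_pos'])@R*1000; return np.array([v[0],-v[1],v[2]])
H=tl(tri(b,C(399,138),a,S(218,210))[0])
E,e=tri(b,C(462,80),a,S(198,173)); E=tl(E); print('H',H,'endL',E,e)
print('tilt H-E',np.degrees(np.arctan2(E[1]-H[1],E[0]-H[0])),np.hypot(*(E-H)[:2]))
M=f['mount']; d=M[:3,:3]@np.linalg.inv(f['mtx'])@np.array([319,226.,1]); o=M[:3,3]*1000
g=lambda t:np.hypot((o+t*d)[0]-H[0],-(o+t*d)[1]-H[1])-170
for lo,hi in [(50,130),(130,260)]:
  try:
    t=brentq(g,lo,hi); B=o+t*d; print('blade end',B,'tilt',np.degrees(np.arctan2(H[1]+B[1],H[0]-B[0])))
  except Exception as ex: print(ex,g(lo),g(hi))
hsv=cv2.cvtColor(f['image'],cv2.COLOR_RGB2HSV); m=cv2.inRange(hsv[200:280,250:390],(4,100,40),(20,255,255)); r=np.where(m[:,70])[0]; print('row',200+r.min())
E
```

```text
13.45 [0.5052 0.153  0.2745] yaw 38.48 F [-0.09  0.42 -0.93] w 0.636 j [ 0.15 -0.2   1.8   0.    1.54 -2.09]
H [110.81189162  90.61751737   2.60675956] endL [130.65897649 104.17139399  28.70087651] 6.459138488299426e-05
tilt H-E 34.329764143733414 24.033608745851847
blade end [-58.67467918 -77.41515702  -1.72090732] tilt 4.4541292630073945
blade end [-17.46225809  20.94297078  -1.69698742] tilt 41.01360103305022
row 225
```

play_rows([
  [-1.1,1,0],
  [0,2.5,0],
  [0,2.5,0],
  [0,1.5,0],
  [0,1.0,0],
  [0,0,0],
  [0,0,0],
], yaw=[0,0,0,0,0,0,0], grip=[1,1,1,1,1,1,1])

```text
time: 14.2
tool_pos: [0.4971, 0.1462, 0.1908]
tool_rot: [-0.668, 0.668, 0.233, -0.233]
contact_force: [-0.5, 0.2, -0.2]
gripper_width: 0.636
```

```bash
python3 - <<'E'
from h import *
f,s=wrist('w13')
R=Rt(s['tool_rot']); tr=np.array([.646,.265,0]);h=np.array([.7826,.6225,0]);l=np.array([-.6225,.7826,0])
d=s['tool_pos']-tr; print('TCP in tree',(d@h).round(4),(d@l).round(4),d[2].round(4))
a=cams.grab_frame('side'); b=cams.grab_frame('scene')
cv2.imwrite('pics/s13.png',cv2.resize(a['image'][110:190,260:350,::-1],None,fx=7,fy=7,interpolation=2))
cv2.imwrite('pics/c13.png',cv2.resize(b['image'][110:200,350:450,::-1],None,fx=6,fy=6,interpolation=2))
E
```

```text
14.2 [0.4971 0.1462 0.1908] yaw 38.48 F [-0.47  0.2  -0.17] w 0.636 j [ 0.14 -0.17  1.91  0.    1.4  -2.1 ]
TCP in tree -0.1905 -0.0003 0.1908
```

View pics/s13.png

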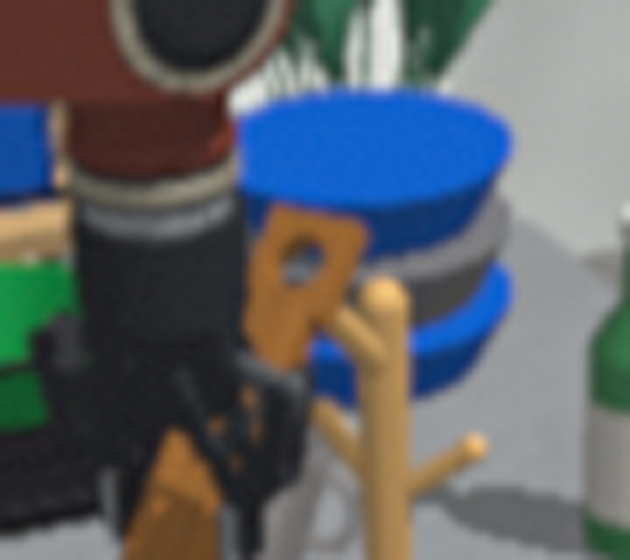

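View pics/c13.png

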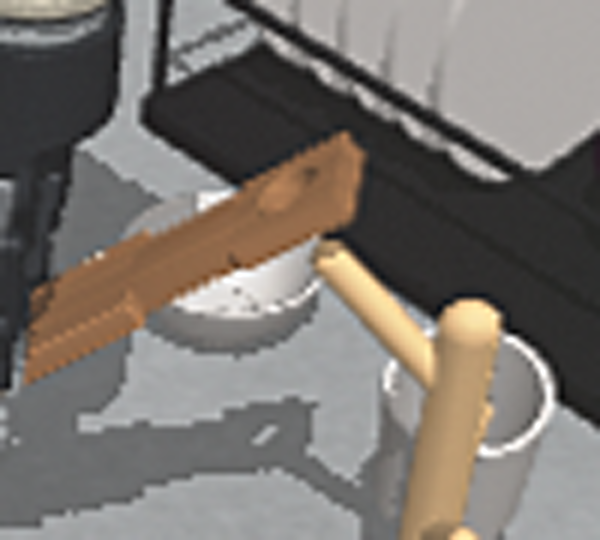

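```bash
python3 - <<'E'
from h import *
a=cams.grab_frame('side'); b=cams.grab_frame('scene'); s=readout.state()
tr=np.array([.646,.265,0]);h=np.array([.7826,.6225,0]);l=np.array([-.6225,.7826,0]);k=np.array([0,0,1.])
S=lambda p:((p-[260,110]+.4)*7).round(0); C=lambda p:((p-[350,110]+.4)*6).round(0)
ax=lambda z:tr+h*(-.013-z*.7071)+k*(.205+z*.7071)
for z in (0,.067,.075,.097): print(z,'scene',C(proj(b,ax(z))),'side',S(proj(a,ax(z))))
TC=s['tool_pos']; print(TC)
for dz in (0,-.008): 
  for th in (.698,):
    n=-h*np.sin(th)+k*np.cos(th); H=TC+h*.114+k*(.086+dz)+n*.007
    print('pred hole upper',dz,C(proj(b,H)),S(proj(a,H)), 'end mid', C(proj(b,H+.025*(h*np.cos(th)+k*np.sin(th)))))
H,e=tri(b,(350+285/6-.4,110+187/6-.4),a,(260+303/7-.4,110+256/7-.4)); T,e2=tri(b,(350+328/6-.2,110+252/6-.2),a,(305.7,153.0))
d=H-T; print('meas hole-tip: h',d@h,'l',d@l,'z',d[2],e,e2)
E
```

```text
0 scene [425. 371.] side [380. 354.]
0.067 scene [325. 263.] side [329. 305.]
0.075 scene [313. 250.] side [322. 299.]
0.097 scene [279. 213.] side [304. 281.]
[0.49710769 0.14613513 0.19100204]
pred hole upper 0 [283. 196.] [305. 264.] end mid [336. 169.]
pred hole upper -0.008 [281. 212.] [305. 279.] end mid [333. 186.]
meas hole-tip: h -0.021128362628241613 l -0.003911742156884027 z 0.03311657703880505 8.082999671602372e-05 0.0022298939186204503
```

play_rows([
  [0,1.0,0],
  [0,0,0],
  [0.4,0.4,0],
  [0.4,0.4,0],
  [0.4,0.4,0],
  [0.3,0.3,0],
  [0,0,0],
], yaw=[0,0,0,0,0,0,0], grip=[1,1,1,1,1,1,1])

```text
time: 15.15
tool_pos: [0.5082, 0.1556, 0.1642]
tool_rot: [0.668, -0.667, -0.233, 0.234]
contact_force: [-0.0, 0.5, -1.1]
gripper_width: 0.635
```

```bash
cat > look.py <<'E'
from h import *
import sys
n=sys.argv[1]
f,s=wrist('w'+n)
tr=np.array([.646,.265,0]);h=np.array([.7826,.6225,0]);l=np.array([-.6225,.7826,0])
d=s['tool_pos']-tr; print('TCP in tree',(d@h).round(4),(d@l).round(4),d[2].round(4),'torque',s['ft_torque'].round(2))
a=cams.grab_frame('side'); b=cams.grab_frame('scene')
A=cv2.resize(a['image'][110:190,260:340,::-1],(400,400),interpolation=2)
B=cv2.resize(b['image'][115:195,365:445,::-1],(400,400),interpolation=2)
cv2.imwrite(f'pics/ab{n}.png',np.hstack([A,B]))
E
python3 look.py 14
```

```text
15.15 [0.5082 0.1556 0.1642] yaw 38.5 F [-0.02  0.53 -1.14] w 0.635 j [ 0.16 -0.11  1.91  0.    1.35 -2.09]
TCP in tree -0.1759 0.0001 0.1642 torque [-0.03  0.02 -0.06]
```

View pics/ab14.png

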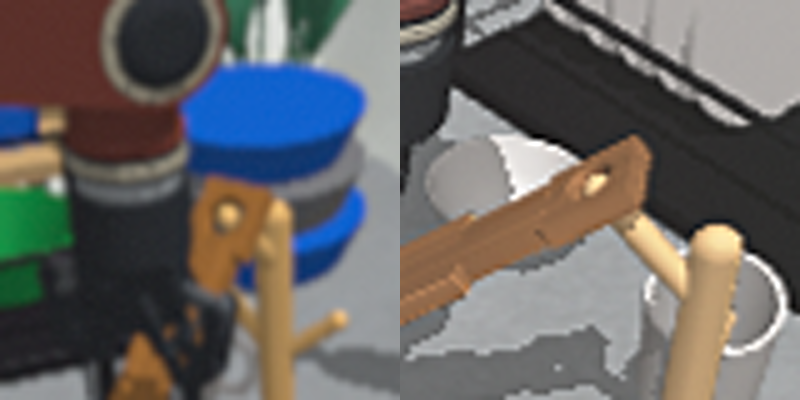

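The peg tip can be seen through the hole in both views, at about (228,213) on the left and (597,183) on the right. There is no contact force. I'll slide on along the peg.

play_rows([
  [0.4,0.4,0],
  [0.4,0.4,0],
  [0.4,0.4,0],
  [0.4,0.4,0],
  [0.4,0.4,0],
  [0,0,0],
], yaw=[0,0,0,0,0,0], grip=[1,1,1,1,1,1])

```text
time: 15.9
tool_pos: [0.5238, 0.168, 0.1439]
tool_rot: [0.668, -0.667, -0.233, 0.234]
contact_force: [-0.2, -0.2, -0.8]
gripper_width: 0.637
```

```bash
python3 look.py 15
```

```text
15.9 [0.5238 0.168  0.1439] yaw 38.49 F [-0.19 -0.18 -0.77] w 0.637 j [ 0.18 -0.04  1.88  0.    1.31 -2.07]
TCP in tree -0.156 0.0002 0.1439 torque [-0.01  0.03 -0.02]
```

View pics/ab15.png

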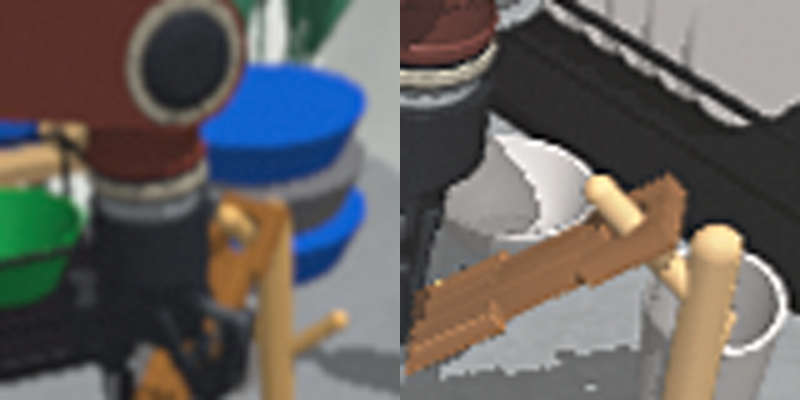

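play_rows([
  [0.3,0.3,0],
  [0.3,0.3,0],
  [0.2,0.2,0],
  [0,0,0],
], yaw=[0,0,0,0], grip=[1,1,1,1])

```text
time: 16.45
tool_pos: [0.5301, 0.1729, 0.1364]
tool_rot: [0.668, -0.668, -0.233, 0.233]
contact_force: [-0.4, 0.1, -1.0]
gripper_width: 0.635
```

```bash
python3 look.py 16
```

```text
16.45 [0.5301 0.1729 0.1364] yaw 38.49 F [-0.43  0.05 -0.98] w 0.635 j [ 0.18 -0.02  1.87  0.    1.29 -2.06]
TCP in tree -0.148 0.0001 0.1364 torque [-0.05  0.07  0.  ]
```

View pics/ab16.png

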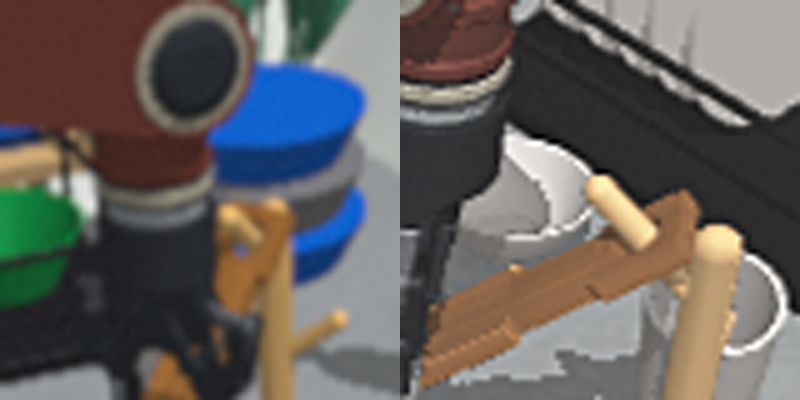

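play_rows([
  [0.15,0.15,0],
  [0.15,0.15,0],
  [0,0,0],
], yaw=[0,0,0], grip=[1,1,1])

```text
time: 16.9
tool_pos: [0.5326, 0.1747, 0.1338]
tool_rot: [-0.668, 0.668, 0.233, -0.233]
contact_force: [-1.0, -0.7, -0.5]
gripper_width: 0.635
```

play_rows([
  [0,0,0],
  [0,0,0],
  [0,0,0],
  [0,0,0],
  [0,0,0],
  [0,0,0],
  [0,0,0],
  [0,0,0],
], yaw=[0,0,0,0,0,0,0,0], grip=[0,-0.4,-0.6,-0.8,-1,-1,-1,-1])

```text
time: 17.7
tool_pos: [0.5326, 0.1747, 0.1339]
tool_rot: [-0.668, 0.668, 0.233, -0.233]
contact_force: [-0.7, 0.2, 0.7]
gripper_width: 0.998
```

```bash
python3 look.py 17
```

```text
17.7 [0.5326 0.1747 0.1339] yaw 38.48 F [-0.68  0.19  0.66] w 0.998 j [ 0.18 -0.01  1.86 -0.    1.29 -2.06]
TCP in tree -0.145 -0.0001 0.1339 torque [-0.01 -0.02  0.04]
```

View pics/ab17.png

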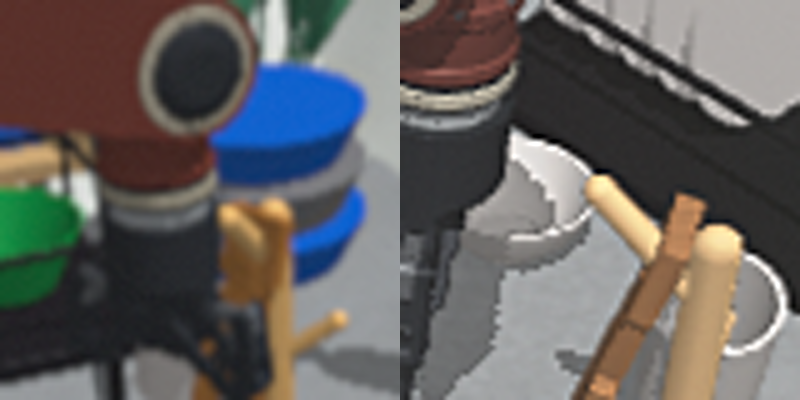

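View pics/w17.png

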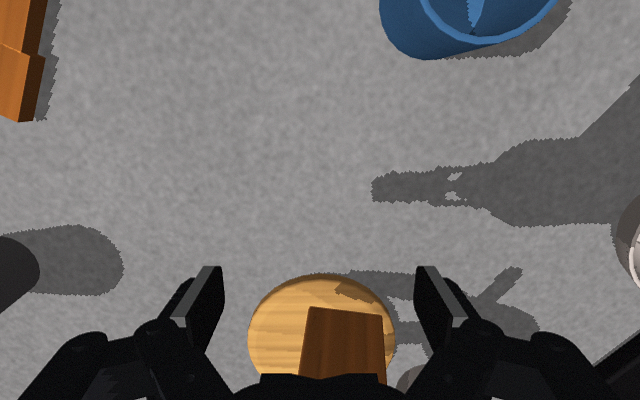

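play_rows([
  [-2,0,0],
  [-3,0,0],
  [-3,-1,0],
  [-2,-4,0],
  [0,-5,0],
  [0,-5,0],
  [0,-5,0],
  [0,0,0],
  [0,0,0],
], yaw=[0,0,0,0,0,0,0,0,0], grip=[-1,-1,-1,-1,-1,-1,-1,-1,-1])

```text
time: 18.75
tool_pos: [0.4549, 0.1125, 0.3358]
tool_rot: [-0.667, 0.668, 0.234, -0.232]
contact_force: [0.2, -0.0, 0.2]
gripper_width: 1.0
```

```bash
python3 look.py 18; python3 - <<'E'
from h import *
b=cams.grab_frame('scene');cv2.imwrite('pics/c18.png',b['image'][:,:,::-1])
b=cams.grab_frame('side');cv2.imwrite('pics/s18.png',cv2.resize(b['image'][120:230,250:390,::-1],None,fx=5,fy=5))
E
```

```text
18.75 [0.4549 0.1125 0.3358] yaw 38.48 F [ 0.22 -0.02  0.19] w 1.0 j [ 0.08 -0.37  1.84 -0.    1.67 -2.16]
TCP in tree -0.2445 -0.0004 0.3358 torque [-0.03  0.01  0.01]
```

View pics/c18.png

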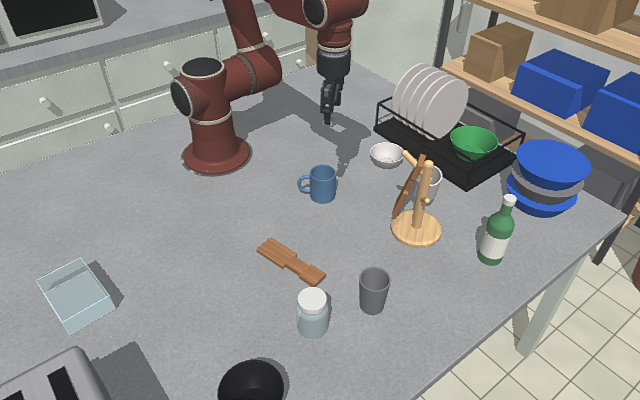

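View pics/s18.png

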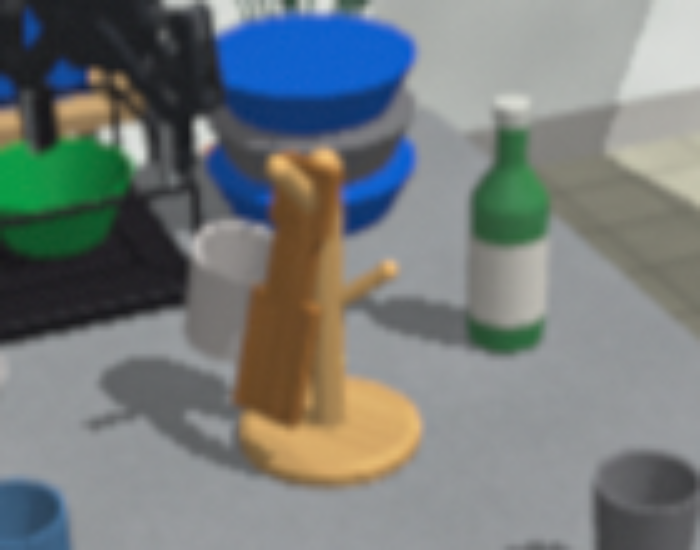

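View pics/w18.png

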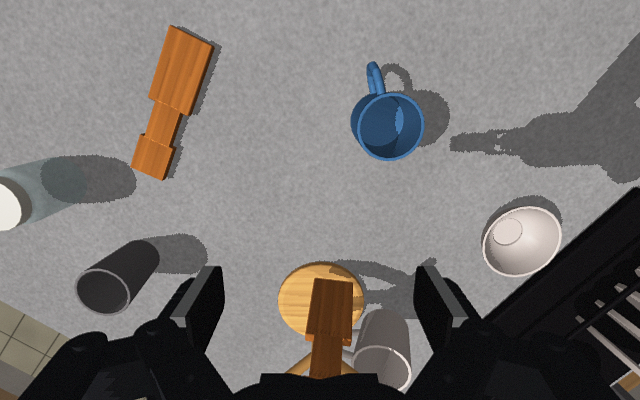

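play_rows([
  [0,0,0],
  [0,0,0],
  [0,0,0],
  [0,0,0],
  [0,0,0],
  [0,0,0],
  [0,0,0],
  [0,0,0],
], yaw=[0,0,0,0,0,0,0,0], grip=[-1,-1,-1,-1,-1,-1,-1,-1])

```text
time: 19.8
tool_pos: [0.4542, 0.1125, 0.334]
tool_rot: [-0.668, 0.668, 0.233, -0.233]
contact_force: [0.4, -0.8, -0.1]
gripper_width: 1.004
```

```bash
python3 - <<'E'
from h import *
o=cv2.imread('pics/c18.png')[:,:,::-1].astype(int)
b=cams.grab_frame('scene');n=b['image'].astype(int)
print('diff px near tree',(abs(n-o).max(2)[130:250,370:460]>25).sum())
c=cv2.imread('pics/scene0.png')[:,:,::-1].astype(int); d=abs(n-c).max(2)>40
for nm,(x0,y0,x1,y1) in dict(board=(255,235,328,288),mug=(295,162,340,205),jar=(295,285,332,338),tumbler=(355,265,392,316),dish=(368,142,402,170)).items(): print(nm,d[y0:y1,x0:x1].sum())
Z=cv2.resize(b['image'][140:250,380:460,::-1],None,fx=5,fy=5,interpolation=2); cv2.imwrite('pics/c19.png',Z)
E
```

```text
diff px near tree 1
board 0
mug 35
jar 0
tumbler 0
dish 0
```

View pics/c19.png

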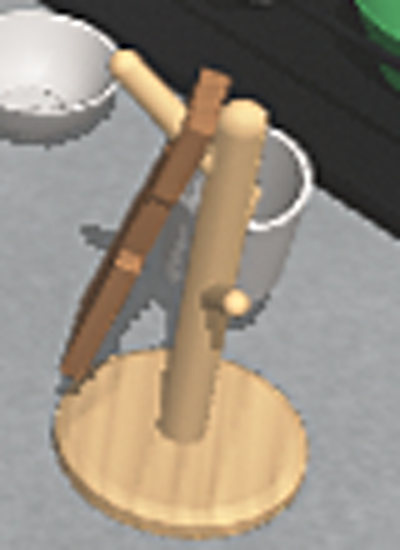

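```bash
python3 -c "
from plant import workorder; print(workorder.job_done())"
```

```text
the job is handed in; nothing more can be done
None
```

The paddle is hanging by its hole on the mug tree's top peg. I handed the job in at about 20 s of the 48 s allowed.

**What I did:** I gripped the paddle by the sides of its blade. The tool can only point down, so I pivoted the paddle in the pads by pressing its neck on the peg tip, at about 7 N, until it tilted about 40°. I then threaded the hole onto the peg, slid it down to about 28 mm from the post by my reckoning (no firm contact felt), let go and backed away.

**Last checks:**
- **Hanging:** The paddle hangs blade-low on the inner third of the peg. It did not move between pictures about 1 s apart, and the gripper is clear with no contact force.
- **Bystanders:** The plain board, jar, tumbler and dish look unchanged from the first picture. The blue mug's area differs by 35 pixels. I took this to be the arm's shadow and did not check it further. The hanging white mug looks in place, but I did not compare it pixel by pixel.

**Disagreements:**
- **Camera positions:** The fixed cameras and the wrist camera differed by up to about 5 mm on the peg tip. I used the wrist values, and the hole went on without touching.
- **Tilt:** Two estimates gave 34° and 41°.
- **Slip:** The paddle slid about 10 mm in the grip while pivoting, which I measured and corrected for.

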